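# Sort two bushing blocks with a plug gauge

### The job

One of the two aluminium bushing blocks in the wooden rack was not bored deep enough at full diameter. Try the plug gauge in the bores of both blocks, gently and without forcing it; then leave the gauge standing fully home in the block it passes into, still in its nest, and set the block that stops it flat in the grey tray with its bore upward. Leave the mug, the stapler and the eraser where they are.

Things in the scene. Friction and masses are not known exactly. Their poses are not given: they have to be found in the camera images.
- gauge: Plug gauge, 0.1 kg, standing pin down in its stand. Origin at the pin's lower tip, z up its axis. Steel pin 16 mm in diameter, z 0 to 30 mm, 2 mm chamfer at the tip; steel collar 28 mm in diameter, z 30 to 35 mm; round black handle 22 mm in diameter, z 35 to 85 mm (grip at about z = 62 mm). Fully home: collar resting on the block's top. Pressing a block with over 40 N damages it.
- block_1: One of two outwardly equal aluminium blocks, 44 x 44 x 40 mm, about 0.3 kg, loose in a rack nest; which nest varies. Origin: centre of underside, z up, x and y square to the sides. On its axis a bore 17.5 mm wide, 3 mm chamfer at the mouth (z = 40 mm), then a 13 mm hole. The wide bore is 33 mm deep in the good block (takes the whole pin), 13 mm in the bad one (pin stops hard, tip at z = 27 mm).
- block_2: The other of the two outwardly equal aluminium blocks: same size, origin, axes and bore mouth as block_1. Which of the two is the good one is told surely only by trying the gauge.
- rack: Fixed light-wood rack 70 x 164 x 16 mm (x, y, z; origin at the centre of the underside, z up). Two square nests 50 mm wide (the blocks can shift 3 mm), 6 mm deep, centred at y = +45 and -45 mm; nest floor at z = 10 mm, so the block tops stand 50 mm above the desk.
- gauge_stand: Fixed light-wood block 60 x 60 x 36 mm with a loose 19.5 mm hole through its middle, in which the gauge stands at the start, its collar resting on the top (pin tip 6 mm above the desk). Origin at the centre of the underside.
- tray: Fixed square grey open tray, 120 x 120 x 22 mm outside, walls and floor about 4 mm; origin at the centre of the underside. Empty at the start.
- enamel_mug: White enamel mug 84 mm wide and 82 mm tall, a bystander. Origin at its underside.
- stapler: Black desk stapler 131 x 38 x 43 mm, a bystander. Origin at its underside.
- eraser: Eraser 45 x 20 x 11 mm in a blue sleeve, a bystander. Origin at its underside.
There are look-alikes about, which are no part of the job. There is more than one size of the gauge; the one meant has the size given above. What is shaped like the block_2 but blue is not meant.

How it is judged:
On the way:
1. the gauge has been tried in the shallow-bored block: its pin is at least 10.5 mm deep in that bore, upright (z of gauge in the frame of block_2 below 0.0295 m and horizontal distance between gauge and block_2 below 0.004 m and angle between the z axis of gauge and the z axis of block_2, either way round below 0.15 rad), for 0.1 s.
At the end, for the whole second after the job is handed in: The gauge stands fully home (collar within 2 mm of the block's top, upright) in the deep-bored block, which is still in its nest within 8 mm of where it began; the shallow-bored block lies flat on the floor of the grey tray, bore upward; all at rest (z of gauge in the frame of block_1 below 0.012 m and horizontal distance between gauge and block_1 below 0.004 m and angle between the z axis of gauge and the z axis of block_1, either way round below 0.08 rad and distance of block_1 from where it was at the start of the episode below 0.008 m and angle between block_1's own z axis and vertical below 0.06 rad and x of block_2 in the frame of tray between -0.05 and 0.05 m and y of block_2 in the frame of tray between -0.05 and 0.05 m and z of block_2 in the frame of tray below 0.008 m and angle between block_2's own z axis and vertical below 0.08 rad and linear speed of each of block_2, gauge below 0.02 m/s); the robot touches nothing.
It fails at once if the gauge is forced: it presses on a block with more than 40 N (contact force between gauge and block_1 above 40 N or contact force between gauge and block_2 above 40 N).
It fails at once if the mug, the stapler or the eraser is moved by more than 30 mm (distance of any of enamel_mug, stapler, eraser from where it was at the start of the episode above 0.03 m).
It also fails if it takes over 61 s, if anything falls off the work surface, if the arm or the gripper's body presses on something with over 40 N, if the wrist force passes 120 N, or if a joint passes its speed limit or range.

### The arm

A 6-joint arm with a two-finger parallel gripper is mounted at the origin on a cart in front of the work surface, level with it; the furniture and walls round the work are solid. World frame = base frame: x ahead of the robot, y to its left, z up, the work surface at z = 0. Lengths are in m, angles in rad, forces in N, time in s.
With the tool pointing down it reaches from about 0.25 to 0.8 m from the base axis. Payload 8.5 kg.
Tool frame: the origin (TCP) lies at the very end of the fingers, on their centre line; the grasp point (between the pads) lies 19 mm behind it; z points along the fingers, y is the line along which they close (so a half turn about z gives the same grasp; the last joint's range is limited). The gripper opens to 85 mm and grips with 20 to 120 N. Pads are 22 mm wide; open, the fingers measure 114 mm over their backs; the gripper's body (76 mm by 85 mm) begins 54 mm behind the grasp point. The pads swing forward as they close: fully open they stand 13 mm farther back than shut.
Start: joints at [1.108, 0.238, -0.013, 1.319, 0, 1.571], TCP at [0.234, 0.47, 0.231] pointing down, gripper open.
Joint ranges: [-2.66, 2.66], [-1.03, 1.9], [-1.14, 1.46], [-1.82, 2.27], [-1.45, 1.34], [-3.14, 3.14]. Speed limits (rad/s): [2.22, 2.22, 2.79, 3.14, 3.14, 3.14].

### API

Orientations are given as a unit quaternion [w, x, y, z].
In Python, from bench import * gives the robot as it stands.
- The arm moves only by the shell command python3 -m pendant 'ROWS'. ROWS is JSON, a list of rows, each a list of 7 numbers: the shift along the tool's x, y, z in cm, then the turn, a rotation vector about the tool's x, y, z in rad, then the opening in per cent of the stroke, from 0 (shut) to 100 (fully open). A call has 1 to 20 rows; each row shifts and turns the commanded pose from where the row before left it, along the tool's axes as they then stand; what a row does not reach is not made up. A row lasts 1/12 s, in which the tool goes at most 41.7 mm and 7.16 degrees, less where a joint would pass 70% of its speed; a pose out of reach is approached as far as the arm can. A call is refused whole if a number of a shift passes 4.17 or a number of a turn 0.125, either way. A call with a gripper value outside its range is refused whole. The fingers move at their own pace and stop on an object; the grip force is fixed at half the most. Time passes only in rows, so rows that do not move let the fingers close. It gives the time, the measured TCP pose, the force, the opening and the grip force at its end, in the units of the state.
- read_state(): the state, without advancing time (a new reading comes with each control period).
- read_camera(name): name is "scene" or "top" or "wrist"; returns a dict with "image" (420x560x3 uint8, blue, green, red), "fov_y" (degrees; the focal length in pixels is half the picture's height over the tangent of half this angle, whatever the lens; pixels are square), "cx", "cy" (the principal point, pixels), "T" (4x4, takes a point from camera to world coordinates). Camera axes: x right, y up, looking along -z (the intrinsics and any distortion apply to the point x, -y, -z); pixel columns grow to the right and rows downward; lengths in m; the calibration is good to about 2 mm. A picture is of the moment at which its call begins. There is no depth.
- sign_off(): hands the job in; it is judged then, once.
The state is a dict: "time": time; "joints": joint angles; "qvel": joint speeds; "tau": joint torques, N m; "tcp_pos": TCP position; "orientation": TCP orientation; "contact_force": force on the tool from outside, world axes, zero at the start; "moment": the same for the moment, N m; "finger_gap": finger opening in m; "grasp_force": force on a finger pad.
Only numpy, scipy, OpenCV 4.12 (cv2) and the standard library are available. Lean on these libraries where they do the work, as an engineer would, in place of code of your own. Each camera call takes 0.05 s, during which the arm holds its last target. There are 200 camera calls.

## Working session

There is one attempt and no reset: what is moved stays moved. The work goes in short steps, Python scripts to look and compute and a shell command to move; the robot and the scene stay as the last step left them, time stands still between calls to the robot, and variables do not carry over. Pictures are saved under pics/ and viewed, at most 10 in all, crops included, and the job is handed in when it is done.

```bash
ls; mkdir -p pics
cat > h.py <<'E'
from bench import *
import numpy as np, cv2
def snap(n,f):
    c=read_camera(n); cv2.imwrite(f,c["image"]); return c
def ray(c,u,v,z):
    f=210/np.tan(np.radians(c["fov_y"])/2); T=np.array(c["T"])
    d=T[:3,:3]@np.array([(u-c["cx"])/f,-(v-c["cy"])/f,-1]); o=T[:3,3]
    return o+d*(z-o[2])/d[2]
def proj(c,p):
    f=210/np.tan(np.radians(c["fov_y"])/2); T=np.array(c["T"])
    q=T[:3,:3].T@(np.array(p)-T[:3,3]); return c["cx"]+f*q[0]/-q[2], c["cy"]-f*q[1]/-q[2]
E
python3 - <<'E'
from h import *
import pickle
for n in("top","scene"):
    c=snap(n,f"pics/{n}0.png"); pickle.dump(c,open(f"{n}.pkl","wb"))
    print({k:np.round(v,4).tolist() if k=="T" else v for k,v in c.items() if k!="image"})
s=read_state();print(s)
E
```

```text
pics
{'fov_y': 53.595378199222665, 'cx': 277.7283754512074, 'cy': 212.34549462195028, 'T': [[0.0473, 0.9774, -0.206, 0.3169], [-0.9989, 0.0475, -0.0037, -0.237], [0.0062, 0.2059, 0.9785, 0.897], [0.0, 0.0, 0.0, 1.0]]}
{'fov_y': 51.18850130126517, 'cx': 271.2994537121742, 'cy': 210.74863111320138, 'T': [[0.5531, 0.5591, -0.6177, -0.0436], [-0.8328, 0.3892, -0.3936, -0.5573], [0.0203, 0.7321, 0.6809, 0.6332], [0.0, 0.0, 0.0, 1.0]]}
{'time': 0.1, 'joints': array([ 1.10803495e+00,  2.38765968e-01, -1.41601993e-02,  1.31920504e+00,
        4.16318938e-06,  1.57079094e+00]), 'qvel': array([-0.00090786, -0.00156785,  0.0030673 ,  0.00100407,  0.00068731,
        0.0007738 ]), 'tau': array([ 2.90510461e-04, -5.39719248e+01,  3.46999991e+01,  1.34258758e-02,
        6.38970323e-05, -6.68600961e-06]), 'tcp_pos': array([0.23420469, 0.46945188, 0.23072201]), 'orientation': array([-1.55086828e-04,  2.29318963e-01,  9.73351102e-01, -6.49177653e-04]), 'contact_force': array([ 0.53224423,  1.17784616, -0.06245276]), 'moment': array([-0.01048738, -0.06263076, -0.0693759 ]), 'grasp_force': 0.0, 'finger_gap': 0.08524756088399194}
```

View pics/top0.png

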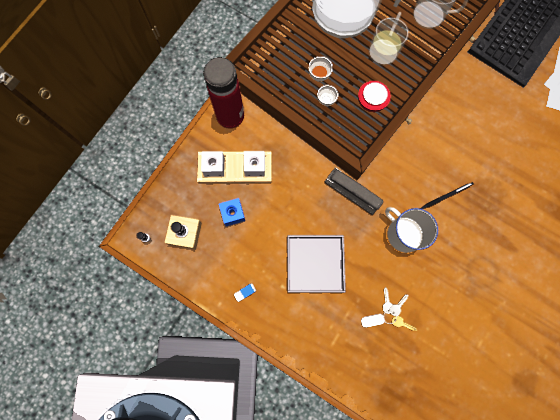

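View pics/scene0.png

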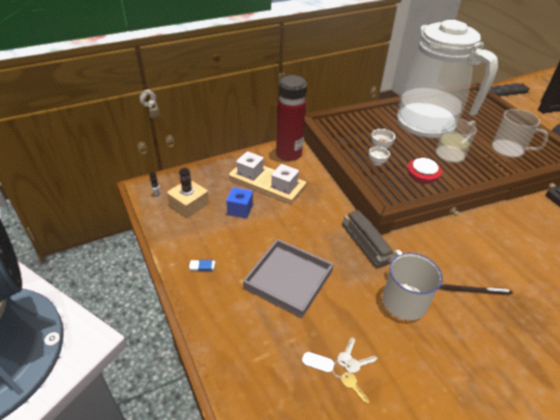

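Run:
```python
from h import *
import pickle
c=pickle.load(open("top.pkl","rb"))
im=c["image"][140:260,130:290]; cv2.imwrite("pics/crop0.png",cv2.resize(im,None,fx=5,fy=5,interpolation=cv2.INTER_CUBIC))
for n,u,v,z in [("b1",212,161,.05),("b2",254,161,.05),("gtop",179,229,.091),("standtop",182,232,.036),("tray",316,264,.022),("trayUL",288,237,.022),("trayUR",344,237,.022),("eraser",245,292,.01),("rackL",198,152,.016),("rackR",271,152,.016),("flasktop",220,70,.2),("flaskbase",230,120,0),("stapler",353,191,.04)]:
    print(n,ray(c,u,v,z).round(4))
print(proj(c,(.234,.47,.23)))
```

```text
b1 [ 0.6003 -0.0883  0.05  ]
b2 [ 0.6047 -0.1779  0.05  ]
gtop [ 0.4438 -0.0421  0.091 ]
standtop [ 0.4464 -0.0357  0.036 ]
tray [ 0.3944 -0.3191  0.022 ]
trayUL [ 0.4487 -0.258   0.022 ]
trayUR [ 0.4544 -0.377   0.022 ]
eraser [ 0.33   -0.1732  0.01  ]
rackL [ 0.6311 -0.0495  0.016 ]
rackR [ 0.6392 -0.2122  0.016 ]
flasktop [ 0.7265 -0.1153  0.2   ]
flaskbase [ 0.7182 -0.1131  0.    ]
stapler [ 0.5515 -0.3919  0.04  ]
(np.float64(-187.54812627937366), np.float64(332.70639987845266))
```

View pics/crop0.png

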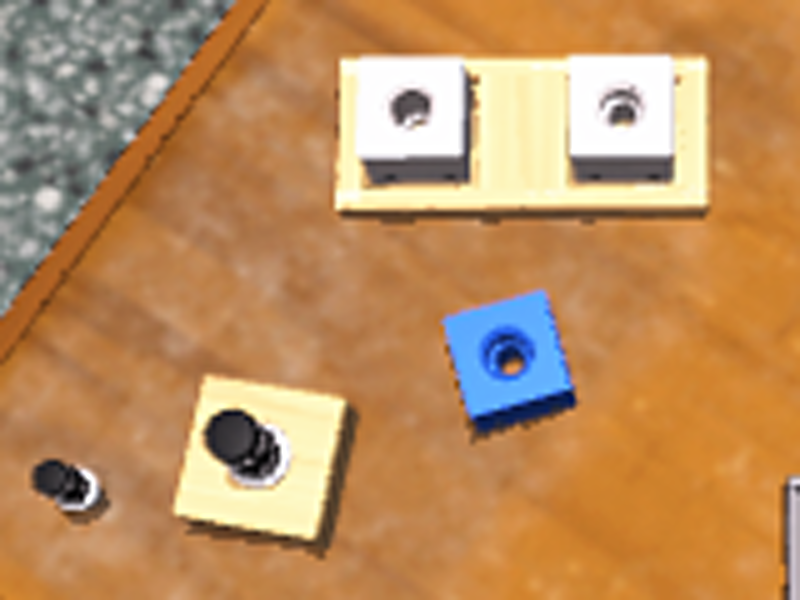

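The top view shows the big gauge at px (176,227) in its stand, and the undersized one at (140,237) is ignored. The bores are at (212,161) and (254.6,161); the right one shows a lit ledge, so it is probably the shallow one. Next I move above the gauge.

```bash
python3 -m pendant '[[-2.3,-2.03,0,0,0,0,100],[-2.3,-2.03,0,0,0,0,100],[-2.3,-2.03,0,0,0,0,100],[-2.3,-2.03,0,0,0,0,100],[-2.3,-2.03,0,0,0,0,100],[-2.3,-2.03,0,0,0,0,100],[-2.3,-2.03,0,0,0,0,100],[-2.3,-2.03,0,0,0,0,100],[-2.3,-2.03,0,0,0,0,100],[-2.3,-2.03,0,0,0,0,100],[-2.3,-2.03,0,0,0,0,100],[-2.3,-2.03,0,0,0,0,100],[-2.3,-2.03,0,0,0,0,100],[-2.3,-2.03,0,0,0,0,100],[-2.3,-2.03,0,0,0,0,100],[-2.3,-2.03,0,0,0,0,100],[-2.3,-2.03,0,0,0,0,100],[-2.3,-2.03,0,0,0,0,100]]'
python3 -m pendant '[[0,0,0,0,0,-0.103,100],[0,0,0,0,0,-0.103,100],[0,0,0,0,0,-0.103,100],[0,0,0,0,0,-0.103,100],[0,0,0,0,0,-0.1,100],[0,0,0,0,0,0,100],[0,0,0,0,0,0,100]]'
python3 - <<'E'
from h import *
import pickle
s=read_state(); print(s["joints"].round(3),s["tcp_pos"].round(4),s["orientation"].round(4))
c=pickle.load(open("top.pkl","rb"))
for n,u,v,z in [("g",176.4,227.4,.091),("stand",182.4,231.4,.036),("L",212.2,161.4,.05),("R",254.6,161.4,.05)]: print(n,ray(c,u,v,z).round(4))
w=snap("wrist","pics/w1.png"); pickle.dump(w,open("w1.pkl","wb"))
for n,p in [("g",ray(c,176.4,227.4,.091)),("R",(.605,-.178,.05)),("L",(.60,-.088,.05))]: print(n,np.round(proj(w,p)))
E
```

```text
time: 1.6
tcp_pos: [0.4418, -0.0437, 0.2311]
orientation: [-0.0, 0.229, 0.973, -0.0]
contact_force: [1.2, 0.0, -0.9]
finger_gap: 0.0857
grasp_force: 0.0
time: 2.18
tcp_pos: [0.4415, -0.0421, 0.2311]
orientation: [-0.0, -0.023, 1.0, -0.0]
contact_force: [-0.0, -0.4, -0.3]
finger_gap: 0.0856
grasp_force: 0.0
[-0.095  0.099 -0.187  1.285 -0.    -0.141] [ 0.4415 -0.0421  0.2311] [-3.000e-04 -2.310e-02  9.997e-01 -0.000e+00]
g [ 0.4467 -0.0367  0.091 ]
stand [ 0.4477 -0.0364  0.036 ]
L [ 0.5994 -0.0888  0.05  ]
R [ 0.6039 -0.1792  0.05  ]
g [284. 197.]
R [153. 315.]
L [232. 314.]
```

View pics/w1.png

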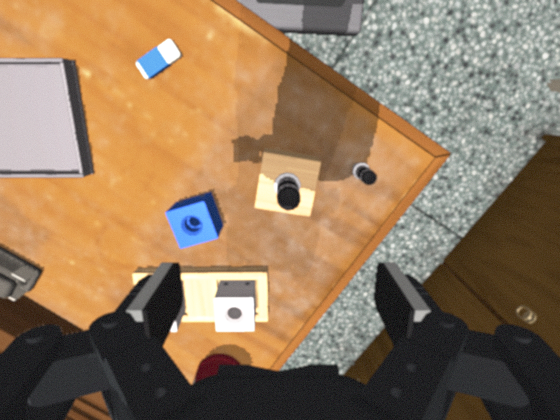

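The wrist picture shows the gauge top at (289,199), the stand top centred on (288,184) and the left bore at (235,313).

Run:
```python
from h import *
import pickle
c=pickle.load(open("w1.pkl","rb"))
for n,u,v,z in [("g",289,199,.091),("stand",288,183.5,.036),("L",235,313,.05)]: print(n,ray(c,u,v,z).round(4))
print(np.round(c["T"],3))
```

```text
g [ 0.4484 -0.0321  0.091 ]
stand [ 0.4476 -0.0314  0.036 ]
L [ 0.5979 -0.0842  0.05  ]
[[-0.044 -0.955 -0.295  0.367]
 [ 0.999 -0.042 -0.012 -0.045]
 [-0.001 -0.295  0.956  0.372]
 [ 0.     0.     0.     1.   ]]
```

```bash
python3 -m pendant '[[-0.35,0.39,1.2,0,0,0,60],[-0.34,0.39,1.2,0,0,0,60],[0,0,1.5,0,0,0,60],[0,0,1.5,0,0,0,60],[0,0,1.5,0,0,0,60],[0,0,1.5,0,0,0,60],[0,0,1.5,0,0,0,60],[0,0,1.5,0,0,0,60],[0,0,1.5,0,0,0,60],[0,0,1.5,0,0,0,60],[0,0,1.5,0,0,0,60],[0,0,1.0,0,0,0,60],[0,0,0.7,0,0,0,60],[0,0,0.6,0,0,0,60],[0,0,0,0,0,0,60]]'
python3 -m pendant '[[0,0,0,0,0,0,0],[0,0,0,0,0,0,0],[0,0,0,0,0,0,0],[0,0,0,0,0,0,0],[0,0,0,0,0,0,0],[0,0,0,0,0,0,0],[0,0,0,0,0,0,0],[0,0,0,0,0,0,0]]'
```

```text
time: 3.48
tcp_pos: [0.4477, -0.0339, 0.0485]
orientation: [-0.001, -0.024, 1.0, 0.0]
contact_force: [-0.6, -0.4, 0.7]
finger_gap: 0.0515
grasp_force: 0.0
time: 4.15
tcp_pos: [0.4487, -0.034, 0.05]
orientation: [0.001, -0.025, 1.0, -0.0]
contact_force: [-1.3, 0.3, 6.3]
finger_gap: 0.0202
grasp_force: 58.6
```

```bash
python3 -m pendant '[[0,0,-0.7,0,0,0,0],[0,0,-1.4,0,0,0,0],[0,0,-1.8,0,0,0,0],[0,0,-1.8,0,0,0,0],[0,0,-1.8,0,0,0,0],[-1.3,-1.3,0,0,0,0,0],[-1.9,-1.9,0,0,0,0,0],[-1.9,-1.9,0,0,0,0,0],[-1.9,-1.9,0,0,0,0,0],[-1.9,-1.9,0,0,0,0,0],[-1.9,-1.9,0,0,0,0,0],[-1.9,-1.9,0,0,0,0,0],[-1.4,-1.4,0,0,0,0,0],[-0.8,-0.83,0,0,0,0,0],[0,0,0.9,0,0,0,0],[0,0,0,0,0,0,0],[0,0,0,0,0,0,0]]'
python3 - <<'E'
from h import *
import pickle
S=[]
for n in("top","wrist","scene"):
    c=read_camera(n); pickle.dump(c,open(f"{n}2.pkl","wb"))
    u,v=map(int,proj(c,(.604,-.177,.07))); u=min(max(u,65),495);v=min(max(v,75),345)
    print(n,u-65,v-75)
    S.append(cv2.resize(c["image"][v-75:v+75,u-65:u+65],None,fx=2,fy=4 if 0 else 2,interpolation=cv2.INTER_CUBIC))
cv2.imwrite("pics/s2.png",np.hstack(S)); print(read_state()["tcp_pos"])
E
```

```text
time: 5.57
tcp_pos: [0.603, -0.175, 0.1145]
orientation: [-0.001, -0.025, 1.0, 0.0]
contact_force: [-0.1, 0.3, -1.1]
finger_gap: 0.0206
grasp_force: 58.9
top 188 83
wrist 209 157
scene 220 89
[ 0.60380829 -0.17509509  0.11568399]
```

View pics/s2.png

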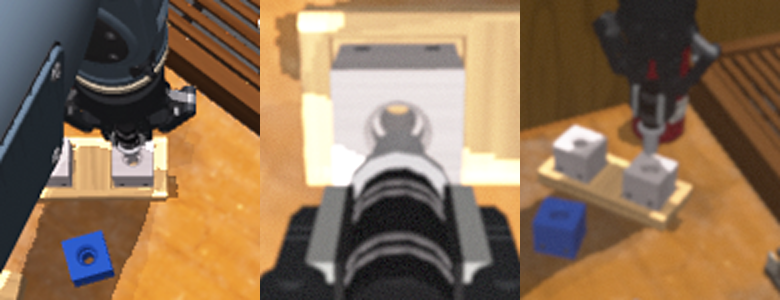

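Run:
```python
from h import *
import pickle
c=pickle.load(open("wrist2.pkl","rb"))
im=cv2.resize(c["image"][160:270,220:340],None,fx=5,fy=5,interpolation=cv2.INTER_CUBIC)
st=(0.6038,-.1751)
def mark(p,col):
    u,v=proj(c,p); cv2.drawMarker(im,(int((u-220)*5),int((v-160)*5)),col,0,12,1)
def circ(x,y,z,r,col):
    P=np.array([[( proj(c,(x+r*np.cos(a),y+r*np.sin(a),z))[0]-220)*5,(proj(c,(x+r*np.cos(a),y+r*np.sin(a),z))[1]-160)*5] for a in np.linspace(0,6.3,60)]).astype(int)
    cv2.polylines(im,[P],True,col,1)
circ(*st,.05,.01175,(0,0,255))      # bore mouth if under TCP
circ(*st,.0717,.008,(0,255,0))   # pin tip
circ(*st,.1017+.005,.014,(255,0,0)) # collar top
circ(*st,.1567,.011,(255,0,255)) # handle top
cv2.imwrite("pics/w2c.png",im)
```

```text
(no output)
```

View pics/w2c.png

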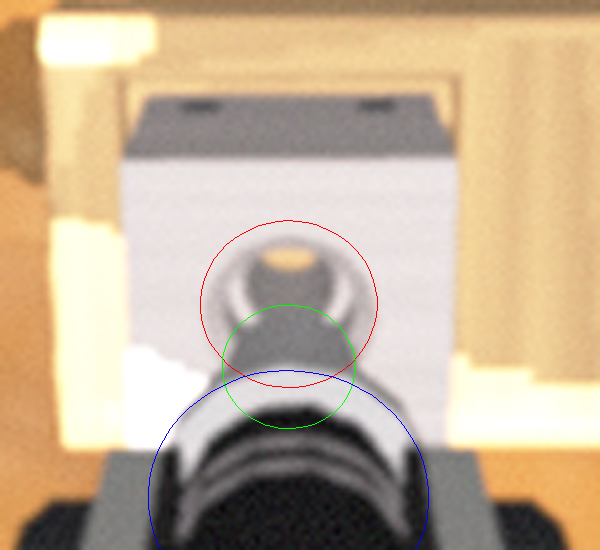

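Alignment is within about 1 mm (pin at column 294, bore at about 291). Descending gently.

```bash
python3 -m pendant '[[0,-0.03,0.4,0,0,0,0],[0,0,0.4,0,0,0,0],[0,0,0.4,0,0,0,0],[0,0,0.4,0,0,0,0],[0,0,0.3,0,0,0,0],[0,0,0.2,0,0,0,0],[0,0,0.2,0,0,0,0],[0,0,0,0,0,0,0]]'
python3 -m pendant '[[0,0,0.2,0,0,0,0],[0,0,0.2,0,0,0,0],[0,0,0.2,0,0,0,0],[0,0,0,0,0,0,0]]'
```

```text
time: 6.38
tcp_pos: [0.6044, -0.1759, 0.0919]
orientation: [-0.0, -0.025, 1.0, 0.0]
contact_force: [0.9, 0.4, -0.9]
finger_gap: 0.0208
grasp_force: 58.9
time: 6.72
tcp_pos: [0.6044, -0.1759, 0.086]
orientation: [0.0, -0.025, 1.0, 0.0]
contact_force: [0.1, 0.3, -1.3]
finger_gap: 0.0208
grasp_force: 58.9
```

```bash
python3 -m pendant '[[0,0,0.15,0,0,0,0],[0,0,0.1,0,0,0,0],[0,0,0,0,0,0,0]]'
python3 -m pendant '[[0,0,0.1,0,0,0,0],[0,0,0.1,0,0,0,0],[0,0,0,0,0,0,0]]'
```

```text
time: 6.97
tcp_pos: [0.6044, -0.176, 0.0837]
orientation: [-0.0, -0.025, 1.0, -0.0]
contact_force: [2.0, 0.2, -1.9]
finger_gap: 0.0207
grasp_force: 58.9
time: 7.22
tcp_pos: [0.6044, -0.176, 0.0817]
orientation: [-0.0, -0.025, 1.0, -0.0]
contact_force: [1.1, 0.6, -2.4]
finger_gap: 0.0207
grasp_force: 58.9
```

```bash
python3 -m pendant '[[0,0,0.1,0,0,0,0],[0,0,0,0,0,0,0]]'
python3 -m pendant '[[0,0,0.05,0,0,0,0],[0,0,0,0,0,0,0]]'
python3 -m pendant '[[0,0,0.05,0,0,0,0],[0,0,0,0,0,0,0]]'
```

```text
time: 7.38
tcp_pos: [0.6045, -0.1761, 0.0809]
orientation: [0.0, -0.025, 1.0, -0.0]
contact_force: [0.3, 1.1, 0.2]
finger_gap: 0.0207
grasp_force: 59.2
time: 7.55
tcp_pos: [0.6045, -0.1761, 0.0808]
orientation: [0.0, -0.025, 1.0, -0.0]
contact_force: [0.2, 1.9, 3.6]
finger_gap: 0.0206
grasp_force: 59.6
time: 7.72
tcp_pos: [0.6046, -0.1761, 0.0806]
orientation: [0.0, -0.025, 1.0, -0.0]
contact_force: [-0.6, 1.9, 8.4]
finger_gap: 0.0209
grasp_force: 59.9
```

The gauge stops hard at TCP z 0.081 (tip about 27 mm up in the block), so the right block is the shallow one. Next I try the left block.

```bash
python3 -m pendant '[[0,0,-0.3,0,0,0,0],[0,0,-0.9,0,0,0,0],[0,0,-1.2,0,0,0,0],[0,0,-1.2,0,0,0,0],[0,0.7,-0.4,0,0,0,0],[0,1.5,0,0,0,0,0],[0,1.8,0,0,0,0,0],[0,1.8,0,0,0,0,0],[0,1.6,0,0,0,0,0],[0,1.0,0,0,0,0,0],[0,0.6,0,0,0,0,0],[0,0,0,0,0,0,0],[0,0,0,0,0,0,0]]'
python3 - <<'E'
from h import *
c=read_camera("wrist"); s=read_state(); print(s["tcp_pos"])
x,y,z=s["tcp_pos"]
im=cv2.resize(c["image"][160:270,220:340],None,fx=5,fy=5,interpolation=cv2.INTER_CUBIC)
def circ(z,r,col):
    P=np.array([proj(c,(x+r*np.cos(a),y+r*np.sin(a),z)) for a in np.linspace(0,6.3,60)])
    cv2.polylines(im,[((P-[220,160])*5).astype(int)],True,col,1)
circ(.05,.01175,(0,0,255)); circ(z-.044,.008,(0,255,0)); circ(z-.009,.014,(255,0,0))
cv2.imwrite("pics/w3c.png",im)
E
```

```text
time: 8.8
tcp_pos: [0.5999, -0.0859, 0.1196]
orientation: [-0.0, -0.025, 1.0, -0.0]
contact_force: [0.1, -0.8, -0.8]
finger_gap: 0.0205
grasp_force: 58.9
[ 0.59994425 -0.08639312  0.11967119]
```

View pics/w3c.png

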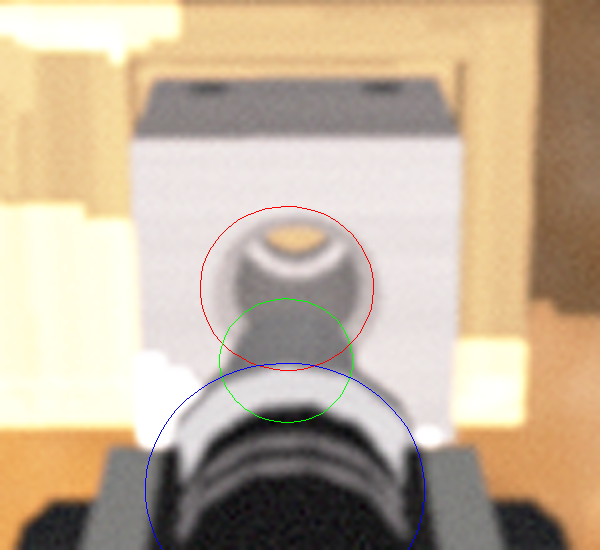

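The left bore is centred on column 297 and the pin on 294, so they line up. Descending.

```bash
python3 -m pendant '[[0,0.03,0.4,0,0,0,0],[0,0,0.5,0,0,0,0],[0,0,0.5,0,0,0,0],[0,0,0.5,0,0,0,0],[0,0,0.4,0,0,0,0],[0,0,0.3,0,0,0,0],[0,0,0.2,0,0,0,0],[0,0,0.2,0,0,0,0],[0,0,0.2,0,0,0,0],[0,0,0.2,0,0,0,0],[0,0,0,0,0,0,0]]'
python3 -m pendant '[[0,0,0.15,0,0,0,0],[0,0,0.1,0,0,0,0],[0,0,0.1,0,0,0,0],[0,0,0.1,0,0,0,0],[0,0,0,0,0,0,0]]'
python3 -m pendant '[[0,0,0.1,0,0,0,0],[0,0,0.05,0,0,0,0],[0,0,0.05,0,0,0,0],[0,0,0,0,0,0,0]]'
```

```text
time: 9.77
tcp_pos: [0.5998, -0.0858, 0.0855]
orientation: [-0.0, -0.025, 1.0, -0.0]
contact_force: [-0.2, -0.2, -1.3]
finger_gap: 0.0209
grasp_force: 58.9
time: 10.18
tcp_pos: [0.5998, -0.0858, 0.0811]
orientation: [-0.0, -0.025, 1.0, -0.0]
contact_force: [0.3, -0.5, -1.4]
finger_gap: 0.0205
grasp_force: 58.9
time: 10.52
tcp_pos: [0.5999, -0.0858, 0.0792]
orientation: [-0.0, -0.025, 1.0, -0.0]
contact_force: [-0.0, 0.1, -0.2]
finger_gap: 0.0205
grasp_force: 58.9
```

```bash
python3 -m pendant '[[0,0,0.15,0,0,0,0],[0,0,0.15,0,0,0,0],[0,0,0.15,0,0,0,0],[0,0,0.15,0,0,0,0],[0,0,0,0,0,0,0]]'
python3 -m pendant '[[0,0,0.2,0,0,0,0],[0,0,0.2,0,0,0,0],[0,0,0.15,0,0,0,0],[0,0,0.1,0,0,0,0],[0,0,0,0,0,0,0]]'
python3 -m pendant '[[0,0,0.1,0,0,0,0],[0,0,0.05,0,0,0,0],[0,0,0.05,0,0,0,0],[0,0,0,0,0,0,0]]'
```

```text
time: 10.93
tcp_pos: [0.5997, -0.0858, 0.0729]
orientation: [-0.0, -0.025, 1.0, 0.0]
contact_force: [0.0, 0.7, -1.3]
finger_gap: 0.021
grasp_force: 58.9
time: 11.35
tcp_pos: [0.5998, -0.0858, 0.0665]
orientation: [-0.0, -0.025, 1.0, 0.0]
contact_force: [0.1, 0.5, -0.7]
finger_gap: 0.0205
grasp_force: 58.9
time: 11.68
tcp_pos: [0.5999, -0.0858, 0.0647]
orientation: [-0.0, -0.025, 1.0, -0.0]
contact_force: [0.7, 0.2, -1.8]
finger_gap: 0.02
grasp_force: 58.9
```

```bash
python3 -m pendant '[[0,0,0.07,0,0,0,0],[0,0,0.05,0,0,0,0],[0,0,0,0,0,0,0]]'
python3 -m pendant '[[0,0,0.05,0,0,0,0],[0,0,0,0,0,0,0]]'
```

```text
time: 11.93
tcp_pos: [0.6001, -0.0859, 0.0641]
orientation: [0.0, -0.025, 1.0, -0.0]
contact_force: [-2.0, 0.7, 2.8]
finger_gap: 0.0206
grasp_force: 59.5
time: 12.1
tcp_pos: [0.6001, -0.0859, 0.064]
orientation: [0.0, -0.025, 1.0, -0.0]
contact_force: [-2.9, 0.4, 8.9]
finger_gap: 0.0205
grasp_force: 60.1
```

Gauge is fully home in the left block. Release it, rise, and go over to the shallow block.

```bash
python3 -m pendant '[[0,0,-0.05,0,0,0,30],[0,0,-0.05,0,0,0,40],[0,0,0,0,0,0,50],[0,0,0,0,0,0,50],[0,0,0,0,0,0,50],[0,0,0,0,0,0,50]]'
python3 -m pendant '[[0,0,-0.6,0,0,0,50],[0,0,-1.2,0,0,0,50],[0,0,-1.6,0,0,0,50],[0,0,-1.6,0,0,0,50],[0,0,-1.5,0,0,0,50],[0,-0.8,0,0,0,0,80],[0,-1.6,0,0,0,0,80],[0,-1.8,0,0,0,0,80],[0,-1.8,0,0,0,0,80],[0,-1.6,0,0,0,0,80],[0,-0.9,0,0,0,0,80],[0,-0.52,0,0,0,0,80],[0,0,0,0,0,0,80],[0,0,0,0,0,0,80]]'
python3 - <<'E'
from h import *
w=snap("wrist","pics/w4.png"); s=read_state(); print(s["tcp_pos"],s["finger_gap"])
t=read_camera("top")["image"][120:220,170:310]
W=w["image"]
cv2.imwrite("pics/s4.png",np.vstack([W[0:420,100:460],cv2.resize(t,(360,257))[:180]]))
print(proj(w,(.6045,-.176,.05)))
E
```

```text
time: 12.6
tcp_pos: [0.5999, -0.0858, 0.064]
orientation: [-0.0, -0.025, 1.0, -0.0]
contact_force: [-0.5, -0.7, 1.0]
finger_gap: 0.0427
grasp_force: 0.0
time: 13.77
tcp_pos: [0.6042, -0.1758, 0.1289]
orientation: [-0.0, -0.024, 1.0, 0.0]
contact_force: [-0.7, 0.1, 0.6]
finger_gap: 0.0683
grasp_force: 0.0
[ 0.6042558  -0.17541     0.12898767] 0.06819613191026032
(np.float64(277.7046032813709), np.float64(213.81263500255412))
```

View pics/s4.png

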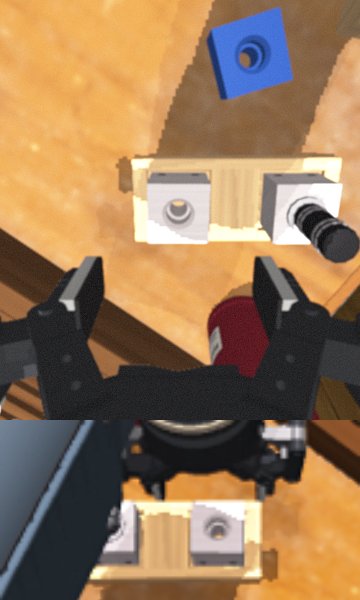

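The picture confirms the gauge standing home in the left block. The right bore is at wrist px (278,209), under the gripper. Descend and grip.

```bash
python3 -m pendant '[[0,0,1,0,0,0,80],[0,0,1.4,0,0,0,80],[0,0,1.4,0,0,0,80],[0,0,1.4,0,0,0,80],[0,0,1.4,0,0,0,80],[0,0,1.4,0,0,0,80],[0,0,1.0,0,0,0,80],[0,0,0.8,0,0,0,80],[0,0,0.6,0,0,0,80],[0,0,0.3,0,0,0,80],[0,0,0.15,0,0,0,80],[0,0,0,0,0,0,80]]'
python3 -m pendant '[[0,0,0,0,0,0,0],[0,0,0,0,0,0,0],[0,0,0,0,0,0,0],[0,0,0,0,0,0,0],[0,0,0,0,0,0,0],[0,0,0,0,0,0,0]]'
```

```text
time: 14.87
tcp_pos: [0.6045, -0.1759, 0.0207]
orientation: [0.0, -0.025, 1.0, -0.0]
contact_force: [-0.2, -0.1, -0.2]
finger_gap: 0.0681
grasp_force: 0.0
time: 15.37
tcp_pos: [0.6049, -0.1761, 0.0214]
orientation: [0.001, -0.025, 1.0, -0.0]
contact_force: [-0.3, 0.1, 6.8]
finger_gap: 0.043
grasp_force: 62.8
```

```bash
python3 -m pendant '[[0,0,-0.5,0,0,0,0],[0,0,-1.2,0,0,0,0],[0,0,-1.8,0,0,0,0],[0,0,-1.8,0,0,0,0],[0,0,-1.7,0,0,0,0],[1.0,-0.6,0,0,0,0,0],[2.0,-1.2,0,0,0,0,0],[2.5,-1.5,0,0,0,0,0],[2.5,-1.5,0,0,0,0,0],[2.5,-1.5,0,0,0,0,0],[2.5,-1.5,0,0,0,0,0],[2.5,-1.5,0,0,0,0,0],[2.5,-1.5,0,0,0,0,0],[2.0,-1.2,0,0,0,0,0],[1.1,-0.65,0,0,0,0,0],[0.62,-0.32,0,0,0,0,0],[0,0,0,0,0,0,0],[0,0,0,0,0,0,0]]'
python3 - <<'E'
from h import *
w=read_camera("wrist"); t=read_camera("top")
print(read_state()["tcp_pos"],proj(w,(.394,-.317,.004)),proj(t,(.394,-.317,.004)))
cv2.imwrite("pics/s5.png",np.hstack([w["image"][:, 60:460],t["image"][:,160:560]]))
E
```

```text
time: 16.87
tcp_pos: [0.394, -0.316, 0.0905]
orientation: [0.0, -0.024, 1.0, 0.0]
contact_force: [0.3, 0.3, -2.5]
finger_gap: 0.0434
grasp_force: 61.9
[ 0.3946225  -0.31573324  0.09051006] (np.float64(276.6873600525683), np.float64(209.98240241609324)) (np.float64(314.198196823657), np.float64(264.8551070050397))
```

View pics/s5.png

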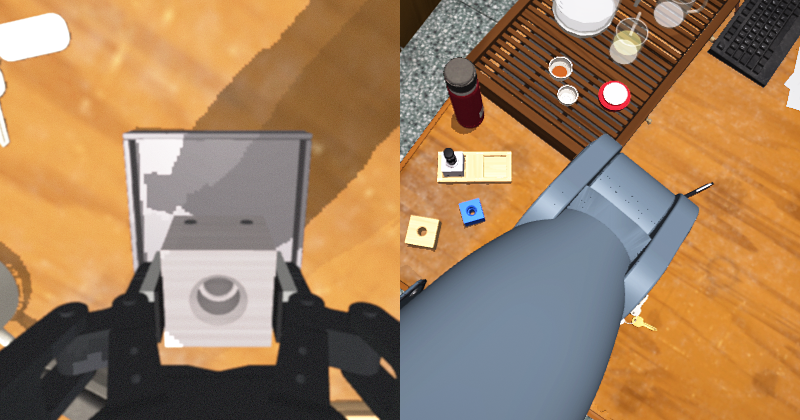

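The block is held square and centred over the tray (tray edge columns 184–372, block at 278). Lowering.

```bash
python3 -m pendant '[[0,0,0.6,0,0,0,0],[0,0,1.0,0,0,0,0],[0,0,1.2,0,0,0,0],[0,0,1.2,0,0,0,0],[0,0,1.0,0,0,0,0],[0,0,0.8,0,0,0,0],[0,0,0.6,0,0,0,0],[0,0,0.4,0,0,0,0],[0,0,0.3,0,0,0,0],[0,0,0.2,0,0,0,0],[0,0,0,0,0,0,0]]'
python3 -m pendant '[[0,0,0.1,0,0,0,0],[0,0,0.07,0,0,0,0],[0,0,0,0,0,0,0]]'
```

```text
time: 17.88
tcp_pos: [0.3939, -0.3162, 0.0175]
orientation: [0.0, -0.025, 1.0, -0.0]
contact_force: [0.3, -0.4, -1.1]
finger_gap: 0.0429
grasp_force: 61.9
time: 18.13
tcp_pos: [0.3939, -0.3163, 0.0161]
orientation: [0.0, -0.025, 1.0, -0.0]
contact_force: [-0.1, 0.6, -3.2]
finger_gap: 0.0432
grasp_force: 61.9
```

```bash
python3 -m pendant '[[0,0,0.05,0,0,0,0],[0,0,0.05,0,0,0,0],[0,0,0,0,0,0,0]]'
```

```text
time: 18.38
tcp_pos: [0.3939, -0.3163, 0.0154]
orientation: [0.0, -0.025, 1.0, -0.0]
contact_force: [-1.2, 1.3, 3.5]
finger_gap: 0.0432
grasp_force: 62.5
```

```bash
python3 -m pendant '[[0,0,0.03,0,0,0,0],[0,0,0,0,0,0,0]]'
```

```text
time: 18.55
tcp_pos: [0.3939, -0.3163, 0.0154]
orientation: [0.0, -0.025, 1.0, -0.0]
contact_force: [-2.0, 2.2, 7.4]
finger_gap: 0.0431
grasp_force: 63.3
```

Floor reached. Open a little, rise and look.

```bash
python3 -m pendant '[[0,0,-0.05,0,0,0,56],[0,0,0,0,0,0,64],[0,0,0,0,0,0,64],[0,0,0,0,0,0,64],[0,0,-0.5,0,0,0,64],[0,0,-1.2,0,0,0,64],[0,0,-2,0,0,0,64],[0,0,-2.5,0,0,0,64],[0,0,-2.5,0,0,0,64],[0,0,-2.5,0,0,0,64],[0,0,-2,0,0,0,64],[1,-1,-1,0,0,0,64],[0,0,0,0,0,0,64],[0,0,0,0,0,0,64]]'
python3 - <<'E'
from h import *
w=read_camera("wrist"); t=read_camera("scene")
cv2.imwrite("pics/s6.png",np.hstack([w["image"][:, 80:480],t["image"][:,100:500]]))
E
```

```text
time: 19.72
tcp_pos: [0.3844, -0.327, 0.1577]
orientation: [0.0, -0.024, 1.0, -0.0]
contact_force: [-0.1, 0.0, -0.2]
finger_gap: 0.0547
grasp_force: 0.0
```

View pics/s6.png

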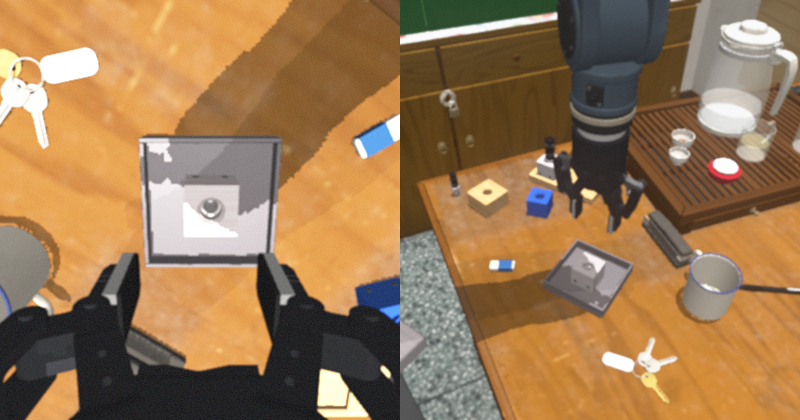

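The block lies flat in the middle of the tray, bore up (wrist px 290,208). The gauge stands in the left block and the bystanders are untouched.

```bash
python3 -c "
from bench import *
print(sign_off())"
```

```text
the job is handed in; nothing more can be done
None
```

The gauge stopped hard in the right-hand block, so that one is the shallow-bored block and now lies flat in the tray, bore up. The gauge stands fully home in the left-hand block, still in its nest. I handed the job in at about 20 s of the 61 s allowed, with no result reported back.

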